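# Fold away the splash guard

## Task

The juicing is done, so fold away the three-panel splash guard that stands open on the worktop. First fold the wing (the end panel with the orange edge) flat against the inner side of the middle panel, leaving the middle panel open meanwhile; then fold the middle panel, with the wing inside, flat against the white back panel. Push gently and stop when a panel is home, without forcing the hinges; leave the things around it standing where they are.

Things in the scene. Friction and masses are not known exactly. Their poses are not given: they have to be found in the camera images.
- guard_back: White back panel, upright, fixed to the worktop by a suction foot behind it (foot: own x to +50, 40 high). 188 long (own y -98 to +90), 7 thick. Lengths in mm; own z up. Origin on the worktop under its mid-plane. Own -x is the inner side, where the panels fold (towards the robot at yaw 0). Pin of the middle panel at own (-10, +95). All panels: 130 high, top edge 133 above the worktop.
- middle_panel (a joint): Angle (rad) of the middle panel from its folded place: 0 = flat along the back panel (hard stop), grows as it opens, stop at 2.0; starts at 1.25 to 1.75; at 1.57 square to the back panel. Hinge friction 0.4 N m (about 3 N at 130 mm from the pin); stays where it is left.
- wing_panel (a joint): Angle (rad) of the wing from its folded place: 0 = flat along the inner side of the middle panel (hard stop), grows as it opens, stop at 1.9; starts at 0.8 to 1.5. Hinge friction 0.12 N m (about 1 N at 120 mm from the pin), so the middle panel holds still when the wing is pushed lightly; stays where it is left.
- middle_hinge (a point): On the pin between back and middle panel, 133 mm above the worktop; turns with the middle panel (z up), a plain steel sheet 7 mm thick. In this frame the sheet runs from the pin along -y (y -5 to -160), mid-plane at x = -10; its outer face, to be pushed when folding, is at x = -13.5 and looks to -x. Folding turns it counter-clockwise seen from above. Wing pin at own (-5, -165).
- wing_hinge (a point): On the pin between middle panel and wing, 133 mm above the worktop; turns with the wing (z up), a steel sheet 7 mm thick with an orange strip 11 mm thick at its free end. In this frame the wing runs from the pin along +y (y 5 to 151), mid-plane at x = +5; its outer face, to be pushed when folding, is at x = +8.5 and looks to +x. Folding turns it counter-clockwise seen from above.
- moka: Bystander: aluminium moka pot with black handle, 83x137x154, loose; origin at the centre of its underside.
- mug: Bystander: cream mug with pale dots, 85x111x86, loose; origin at the centre of its underside.
- jam: Bystander: strawberry jam jar with green lid, 63 across, 104 high, loose; origin at the centre of its underside.
- spice: Bystander: slim spice jar with ochre cap, 42 across, 106 high, loose; origin at the centre of its underside.
- citrus_press: Bystander: yellow electric citrus press, 158x195x212, standing fast at the back left; origin at the centre of its underside.

How it is judged (in metres and radians):
On the way:
1. the wing is folded against the middle panel (within 0.12 rad) while the middle panel still stands open (more than 0.9 rad) (value of joint wing_panel below 0.12 rad and value of joint middle_panel above 0.9 rad), for 0.2 s.
At the end, for the whole second after the job is handed in: The wing lies folded against the middle panel and the middle panel against the back panel, each within 0.12 rad (7 degrees) of its stop, both at rest (value of joint each of wing_panel, middle_panel below 0.12 rad and velocity of joint wing_panel between -0.05 and 0.05 rad/s and velocity of joint middle_panel between -0.05 and 0.05 rad/s); the robot touches nothing.
It fails at once if the fingers press on the splash guard with more than 40 N (contact force between the fingers and guard_back above 40 N).
It fails at once if a loose bystander (moka pot, mug, jam jar, spice jar) is moved more than 30 mm or tipped by more than 0.4 rad ((distance of moka from where it was at the start of the episode above 0.03 m or angle between moka's own z axis and vertical above 0.4 rad) or (distance of mug from where it was at the start of the episode above 0.03 m or angle between mug's own z axis and vertical above 0.4 rad) or (distance of jam from where it was at the start of the episode above 0.03 m or angle between jam's own z axis and vertical above 0.4 rad) or (distance of spice from where it was at the start of the episode above 0.03 m or angle between spice's own z axis and vertical above 0.4 rad)).
It also fails if it takes over 53 s, if anything falls off the work surface, if the arm or the gripper's body presses on something with over 40 N, if the wrist force passes 120 N, or if a joint passes its speed limit or range.

## Robot

A 6-joint arm with a two-finger parallel gripper is mounted at the origin on a cart in front of the work surface, level with it; the furniture and walls round the work are solid. World frame = base frame: x ahead of the robot, y to its left, z up, the work surface at z = 0. Lengths are in mm, angles in rad, forces in N, time in s.
With the tool pointing down it reaches from about 400 to 925 mm from the base axis. Payload 12.5 kg.
Tool frame: the origin (TCP) lies midway between the tips of the shut fingers; the grasp point (between the pads) lies 19 mm behind it; z points along the fingers, y is the line along which they close (so a half turn about z gives the same grasp; the last joint's range is limited). The gripper opens to 95 mm and grips with 3 to 60 N. Pads are 20 mm wide; open, the fingers measure 119 mm over their backs; the gripper's body (75 mm by 180 mm) begins 59 mm behind the grasp point.
Start: joints at [1.032, 0.491, 1.559, -0, 1.092, -0.106], TCP at [262.12, 567.397, 214.661] pointing down, gripper open.
Joint ranges: [-3.1, 3.1], [-0.84, 2.19], [0.05, 2.79], [-1.13, 4.28], [0.06, 2.93], [-2.69, 2.69]. Speed limits (rad/s): [2.22, 2.22, 2.79, 3.14, 3.14, 3.14].

## Interface

Orientations are given as [roll, pitch, yaw] about the fixed x, y, z axes, in that order (R = Rz(yaw) Ry(pitch) Rx(roll)).
In Python, from cell import * gives the robot as it stands.
- The arm moves only by the tool servo_tool, never from a script. Its argument "moves" is one flat list of numbers, 5 for each row, row after row: the shift along the world's x, y, z as a fraction of full scale, then the turn about the world's z as a fraction of full scale, then the opening, from 0 (shut) to 1 (fully open). A call has 1 to 12 rows; each row is the pose to reach, as a shift and turn from the pose commanded when the call began, turning the shorter way round; what a row does not reach only later rows make up. Full scale, the value 1, is 400 mm for a shift and 180 degrees for a turn. A row lasts 1/12 s, in which the tool goes at most 41.7 mm and 7.16 degrees, less where a joint would pass 70% of its speed; a pose out of reach is approached as far as the arm can. A call with a number of a shift or a turn outside -1 to 1 is refused whole. A call with a gripper value outside its range is refused whole. The fingers move at their own pace and stop on an object; the grip force is fixed at half the most. Time passes only in rows, so rows that repeat a pose let the fingers close. It gives the time, the measured TCP pose, the force, the opening and the grip force at its end, in the units of the state.
- state(): the state, without advancing time (a new reading comes with each control period).
- read_camera(name): name is "side" or "top"; returns (picture, depth): 384x512x3 uint8, blue, green, red; 384x512 float32, mm along the optical axis (not along the pixel's ray), 0 where there is no reading.
- get_calibration(name): a dict with "K" (3x3 intrinsics, pixels), "k1" (the pictures are not rectified: a ray, as slopes to the right and down, at radius r is drawn at 1 + k1 r^2 times it, then the intrinsics apply), "R" (3x3) and "t" (3): a world point X has camera coordinates R X + t. Camera axes: x right, y down, z forward; pixel columns grow to the right and rows downward; lengths in mm; the calibration is good to about 2 mm. A picture is of the moment at which its call begins. get_calibration takes no time and is no camera call.
- job_done(): hands the job in; it is judged then, once.
The state is a dict: "t": time; "joints": joint angles; "qvel": joint speeds; "tau": joint torques, N m; "eef_pos": TCP position; "tcp_rot": TCP orientation; "ft_force": force on the tool from outside, world axes, zero at the start; "moment": the same for the moment, N m; "opening": opening from 0.0 (shut) to 1.0 (fully open); "grip_force": force on a finger pad.
Only numpy, scipy, OpenCV 4.12 (cv2) and the standard library are available. Lean on these libraries where they do the work, as an engineer would, in place of code of your own. Each camera call takes 0.05 s, during which the arm holds its last target. There are 200 camera calls.

## Working session

There is one attempt and no reset: what is moved stays moved. The work goes in short steps, Python scripts to look and compute and a tool call to move; the robot and the scene stay as the last step left them, time stands still between calls to the robot, and variables do not carry over. Pictures are saved under pics/ and viewed, at most 10 in all, crops included, and the job is handed in when it is done.

Besides the shell and the picture viewer there is one more tool, called after "Call:" as name(argument=value, ...) on one line, values as JSON. servo_tool: Moves the arm, as the interface text tells. Its arguments: {"type":"object","properties":{"moves":{"type":"array"}},"required":["moves"]}

```bash
mkdir -p pics; cat > h.py <<'E'
from cell import *
import numpy as np, cv2
def cloud(n):
    p,d=read_camera(n);c=get_calibration(n);K=np.array(c["K"],float);R=np.array(c["R"]);t=np.array(c["t"])
    v,u=np.mgrid[0:384,0:512].astype(float)
    pts=np.stack([u.ravel(),v.ravel()],1)[:,None]
    n_=cv2.undistortPoints(pts,K,np.array([c["k1"],0,0,0,0.]))[:,0]
    z=d.ravel();X=np.c_[n_*z[:,None],z]
    W=(X-t)@R
    W[z==0]=np.nan
    return p,W.reshape(384,512,3)
E
python3 - <<'E'
from h import *
for n in("top","side"):
    p,W=cloud(n);cv2.imwrite(f"pics/{n}0.png",p);np.save(f"{n}0.npy",W)
    c=get_calibration(n);print(n,-np.array(c["R"]).T@c["t"])
print(state())
E
```

```text
top [ 278.70936173  -36.67518425 1419.32698649]
side [  371.47938475 -1001.1035988    938.96965817]
{'t': 0.1, 'joints': array([ 1.03238655e+00,  4.91515755e-01,  1.55942750e+00,  1.11108993e-05,
        1.09170393e+00, -1.05605298e-01]), 'qvel': array([ 0.00146281,  0.00079724, -0.00294184,  0.00052739,  0.00080367,
       -0.00063703]), 'tau': array([ 2.28660610e-03, -6.13625765e+01, -2.58599514e+01,  6.93748961e-02,
        4.70017421e-02, -5.44874592e-05]), 'eef_pos': array([261.99538519, 567.17734328, 214.09652349]), 'tcp_rot': array([-3.14054504e+00, -1.20956730e-04,  2.70878298e+00]), 'ft_force': array([-0.11316337,  0.23363462,  0.33719922]), 'moment': array([-0.00499213,  0.00318792, -0.02941254]), 'grip_force': 0.0, 'opening': 1.0038615209266626}
```

View pics/top0.png

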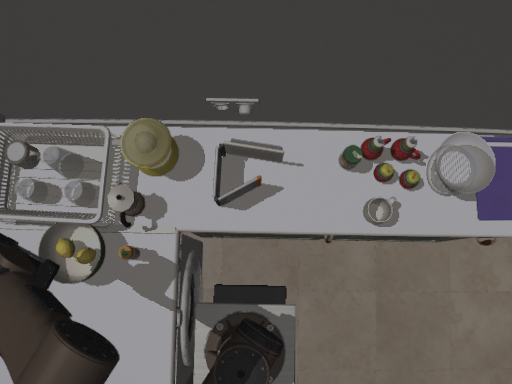

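View pics/side0.png

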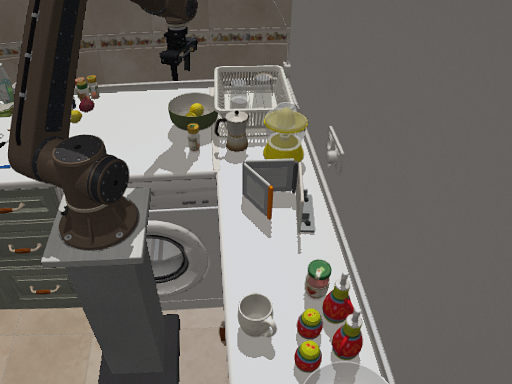

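The top view shows the back panel's top edge at about (230,143)–(283,155). The middle panel runs (221,148)–(217,202), and the wing runs from there to its orange end at (259,180). The moka pot is at (125,200), the press at (150,145), the jam at (350,157) and the mug at (378,210).

```bash
python3 - <<'E'
from h import *
W=np.load("top0.npy");p=cv2.imread("pics/top0.png")
reg=np.zeros((384,512),bool);reg[130:215,205:300]=1
m=reg&(W[...,2]>118)&(W[...,2]<146)
print(m.sum(),np.nanpercentile(W[m][:,2],[5,50,95]))
for r in range(136,210,4):
    c=np.where(m[r])[0]
    print(r,[(int(k),*W[r,k,:2].round().astype(int).tolist()) for k in c][:14])
for n,(u,v) in dict(moka=(122,198),jam=(352,155),mug=(378,210),press=(147,142),spice=(127,253)).items(): print(n,W[v,u].round())
S=np.load("side0.npy")
q=S.reshape(-1,3);q=q[(q[:,2]>127)&(q[:,2]<140)&(q[:,0]>400)&(q[:,0]<800)&(q[:,1]>-100)&(q[:,1]<250)]
np.save("q.npy",q)
b=cv2.resize(p[125:225,80:400],None,fx=2.5,fy=2.5,interpolation=cv2.INTER_CUBIC);cv2.imwrite("pics/crop.png",b)
E
```

```text
594 [121.53470611 132.9671125  137.90872826]
136 []
140 []
144 [(219, 634, 88), (220, 635, 85), (221, 635, 82), (222, 633, 78), (224, 637, 74), (226, 636, 67), (227, 637, 64), (228, 636, 61), (229, 633, 57), (230, 634, 54), (231, 633, 51), (232, 633, 48), (233, 634, 45), (234, 633, 42)]
148 [(216, 620, 96), (217, 620, 93), (218, 620, 90), (220, 624, 85), (250, 626, -6), (251, 626, -9), (252, 626, -12), (253, 626, -16), (254, 624, -19), (255, 624, -22), (256, 623, -25), (257, 624, -28), (258, 623, -31), (259, 623, -34)]
152 [(215, 609, 99), (216, 607, 96), (217, 608, 93), (218, 608, 90), (275, 615, -83), (277, 614, -89), (278, 614, -92), (279, 616, -95), (280, 613, -98), (281, 613, -101), (282, 612, -104), (283, 612, -107)]
156 [(215, 595, 98), (216, 595, 95), (217, 594, 92)]
160 [(215, 583, 98), (216, 582, 94), (217, 583, 92)]
164 [(215, 570, 97), (216, 569, 93), (217, 571, 91)]
168 [(214, 559, 100), (215, 558, 97), (216, 558, 94), (217, 559, 91)]
172 [(214, 546, 99), (215, 546, 97), (216, 545, 93)]
176 [(214, 534, 99), (215, 532, 95), (216, 533, 92), (257, 537, -30), (258, 537, -33)
[... 364 characters left out ...]
97, 100), (214, 497, 97), (215, 497, 94), (235, 498, 35), (236, 498, 32), (237, 498, 29), (238, 499, 26), (239, 498, 23), (240, 500, 20), (241, 501, 18)]
192 [(213, 485, 100), (214, 485, 97), (215, 486, 94), (227, 485, 58), (228, 486, 55), (229, 486, 52), (230, 485, 49), (231, 486, 46), (232, 486, 43), (233, 487, 40), (234, 489, 38)]
196 [(213, 473, 100), (214, 473, 97), (215, 474, 94), (220, 474, 79), (221, 473, 76), (222, 474, 73), (223, 473, 70), (224, 474, 67), (225, 474, 64), (226, 474, 61)]
200 [(215, 462, 94), (216, 462, 90), (217, 463, 88), (219, 463, 82)]
204 []
208 []
moka [460. 370. 142.]
jam [ 616. -323.  102.]
mug [ 458. -426.   11.]
press [614. 288. 208.]
spice [298. 356. 102.]
```

View pics/crop.png

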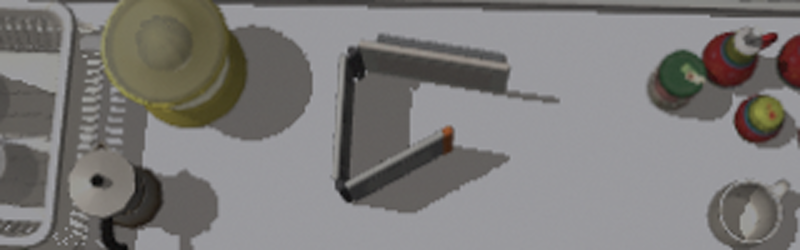

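Call:
servo_tool(moves=[0.5, -0.975, 0, -0.689, 0, 0.5, -0.975, 0, -0.689, 0, 0.5, -0.975, 0, -0.689, 0, 0.5, -0.975, 0, -0.689, 0, 0.5, -0.975, 0, -0.689, 0, 0.5, -0.975, 0, -0.689, 0, 0.5, -0.975, 0, -0.689, 0, 0.5, -0.975, 0, -0.689, 0, 0.5, -0.975, 0, -0.689, 0, 0.5, -0.975, 0, -0.689, 0, 0.5, -0.975, 0, -0.689, 0, 0.5, -0.975, 0, -0.689, 0])

```text
t: 1.1
eef_pos: [463.8, 174.0, 214.5]
tcp_rot: [3.141, 0.0, 1.199]
ft_force: [-0.4, -0.3, -0.7]
opening: 0.215
grip_force: 0.0
```

Call:
servo_tool(moves=[0.06, -0.51, 0, -0.208, 0, 0.06, -0.51, 0, -0.208, 0, 0.06, -0.51, 0, -0.208, 0, 0.06, -0.51, 0, -0.208, 0, 0.06, -0.51, 0, -0.208, 0, 0.06, -0.51, 0, -0.208, 0, 0.06, -0.51, -0.3, -0.208, 0, 0.06, -0.51, -0.3, -0.208, 0, 0.06, -0.51, -0.3, -0.208, 0, 0.06, -0.51, -0.3, -0.208, 0])

```text
t: 1.93
eef_pos: [483.2, -26.3, 89.4]
tcp_rot: [-3.135, 0.007, 0.555]
ft_force: [-1.1, -0.8, -0.2]
opening: 0.0
grip_force: 0.0
```

```bash
python3 - <<'E'
from h import *
s=state();print(s["eef_pos"],s["tcp_rot"],s["ft_force"],s["opening"],s["joints"])
P=np.array([463.7,93])
for a in range(58,-8,-6):  # wing angle deg
    h=np.radians(-0.9-a);y=np.array([np.cos(h),np.sin(h)]);x=np.array([y[1],-y[0]])
    x=np.array([np.sin(h),-np.cos(h)])
    q=P+115*y+18.5*x
    print(a,q.round(1),((q-s["eef_pos"][:2])/400).round(3),round((-0.9-a-(np.degrees(s["tcp_rot"][2])-90))/180,3))
E
```

```text
[483.17119234 -26.28791244  89.43478266] [-3.13514555  0.00710941  0.5549205 ] [-1.10547319 -0.77546801 -0.23077162] 4.855098764736435e-05 [-1.90916841e-01  4.81006279e-01  2.02166353e+00 -1.46888993e-04
  6.48519736e-01  8.25099399e-01]
58 [507.3 -15. ] [0.06  0.028] -0.004
52 [518.3  -9.9] [0.088 0.041] 0.029
46 [528.8  -3.6] [0.114 0.057] 0.063
40 [538.5   3.7] [0.138 0.075] 0.096
34 [547.4  12. ] [0.161 0.096] 0.129
28 [555.4  21.2] [0.181 0.119] 0.163
22 [562.4  31.2] [0.198 0.144] 0.196
16 [568.4  41.9] [0.213 0.17 ] 0.229
10 [573.1  53.1] [0.225 0.198] 0.263
4 [576.7  64.7] [0.234 0.228] 0.296
-2 [579.   76.7] [0.24  0.257] 0.329
```

Call:
servo_tool(moves=[0.02, 0.01, 0, -0.004, 0, 0.04, 0.019, 0, -0.004, 0, 0.06, 0.028, 0, -0.004, 0, 0.074, 0.034, 0, 0.012, 0, 0.088, 0.041, 0, 0.029, 0, 0.101, 0.049, 0, 0.046, 0, 0.114, 0.057, 0, 0.063, 0, 0.126, 0.066, 0, 0.08, 0, 0.138, 0.075, 0, 0.096, 0, 0.15, 0.085, 0, 0.113, 0, 0.161, 0.096, 0, 0.129, 0, 0.161, 0.096, 0, 0.129, 0])

```text
t: 2.93
eef_pos: [552.5, 12.8, 96.7]
tcp_rot: [3.138, -0.002, 0.964]
ft_force: [0.6, -0.2, -0.1]
opening: 0.004
grip_force: 0.0
```

```bash
python3 - <<'E'
from h import *
p,W=cloud("side")
print(state()["eef_pos"],state()["ft_force"])
cv2.imwrite("pics/s1.png",cv2.resize(p[100:300,180:400],None,fx=2.5,fy=2.5,interpolation=cv2.INTER_CUBIC))
E
```

```text
[551.92271322  12.46302134  96.42144471] [0.06122284 0.66996997 0.00860788]
```

View pics/s1.png

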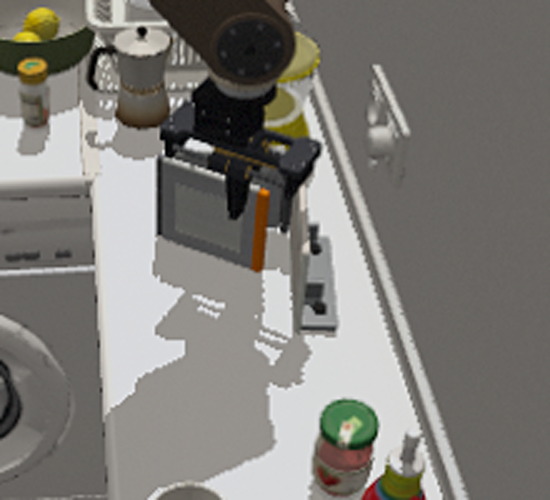

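The side picture shows the closed fingers against the wing's outer face near (237,190), just inside the orange strip. The wing is turning in and the middle panel still stands.

Call:
servo_tool(moves=[0.009, 0.022, 0, 0.033, 0, 0.018, 0.034, 0, 0.05, 0, 0.026, 0.047, 0, 0.067, 0, 0.034, 0.06, 0, 0.083, 0, 0.041, 0.074, 0, 0.1, 0, 0.047, 0.087, 0, 0.117, 0, 0.053, 0.102, 0, 0.133, 0, 0.058, 0.116, 0, 0.15, 0, 0.062, 0.131, 0, 0.167, 0, 0.064, 0.14, 0, 0.178, 0, 0.064, 0.14, 0, 0.178, 0])

```text
t: 3.9
eef_pos: [576.8, 68.4, 95.8]
tcp_rot: [3.139, -0.0, 1.52]
ft_force: [0.6, -0.2, -0.4]
opening: 0.002
grip_force: 0.0
```

```bash
python3 - <<'E'
from h import *
s=state();print(s["eef_pos"],s["tcp_rot"],s["ft_force"])
p,W=cloud("side")
cv2.imwrite("pics/s2.png",cv2.resize(p[130:230,210:340],None,fx=5,fy=5,interpolation=cv2.INTER_CUBIC))
E
```

```text
[576.8188172   68.36519786  95.82319178] [ 3.13945510e+00 -1.17469738e-04  1.52033671e+00] [ 0.55922973 -0.15867258 -0.4056029 ]
```

View pics/s2.png

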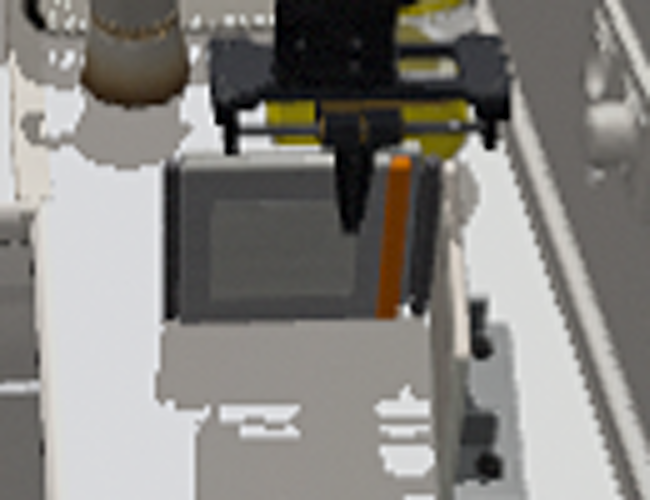

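The wing lies almost flat along the middle panel, with its orange strip at (393,240). I'll push the last few millimetres slowly, watching the force.

Call:
servo_tool(moves=[0, 0.005, 0, 0.005, 0, 0.001, 0.009, 0, 0.01, 0, 0.001, 0.012, 0, 0.013, 0, 0.001, 0.012, 0, 0.013, 0])

```text
t: 4.28
eef_pos: [576.7, 71.9, 95.2]
tcp_rot: [3.141, 0.001, 1.561]
ft_force: [-0.9, -5.2, 3.8]
opening: 0.003
grip_force: 2.9
```

```bash
cat > m.py <<'E'
from h import *
s=state();print(s["eef_pos"],s["tcp_rot"][2],s["ft_force"])
p,S=cloud("side");q=S.reshape(-1,3)
q=q[(q[:,0]>440)&(q[:,0]<640)&(q[:,1]>-60)&(q[:,1]<120)&(q[:,2]>20)&(q[:,2]<85)]
for a in range(450,640,15):
    k=q[(q[:,0]>=a)&(q[:,0]<a+15)];print(a,len(k),np.median(k[:,1]).round(1) if len(k) else None)
E
python3 m.py
```

```text
[576.71550841  71.91061904  95.20649978] 1.5610961007367017 [-0.88509218 -5.21796371  3.80281907]
450 42 93.5
465 65 90.6
480 78 88.8
495 70 87.7
510 71 87.2
525 78 86.4
540 71 85.7
555 71 85.1
570 62 84.5
585 71 83.9
600 69 81.3
615 129 78.8
630 52 73.4
```

Call:
servo_tool(moves=[0, -0.05, 0, 0, 0, 0, -0.1, 0, 0, 0, 0, -0.1, 0.1, 0, 0, 0, -0.1, 0.2, 0, 0, 0, -0.1, 0.3, 0, 0, 0, -0.1, 0.3, 0, 0, -0.1, 0, 0.3, 0, 0, -0.16, 0.07, 0.3, 0, 0, -0.195, 0.14, 0.3, 0, 0, -0.195, 0.14, 0.3, 0, 0, -0.195, 0.14, 0.3, 0, 0])

```text
t: 5.25
eef_pos: [497.7, 130.0, 215.0]
tcp_rot: [3.141, -0.0, 1.563]
ft_force: [0.6, -0.4, -0.3]
opening: 0.001
grip_force: 0.0
```

```bash
python3 - <<'E'
from h import *
s=state();print(s["eef_pos"],s["tcp_rot"][2],s["ft_force"])
p,W=cloud("top");cv2.imwrite("pics/t2.png",cv2.resize(p[125:225,80:300],None,fx=3.5,fy=3.5,interpolation=cv2.INTER_CUBIC))
E
python3 m.py
```

```text
[497.71354748 129.99171496 215.02609273] 1.563465397954193 [ 0.58486058 -0.38453556 -0.32816579]
[498.55275682 129.03999185 214.91839669] 1.5620857796960537 [ 0.72469003  0.07700101 -0.12078222]
450 38 93.7
465 67 91.5
480 81 88.8
495 66 87.7
510 67 87.2
525 75 86.0
540 66 85.3
555 70 84.8
570 72 83.8
585 73 83.5
600 67 80.9
615 133 77.9
630 55 73.1
```

View pics/t2.png

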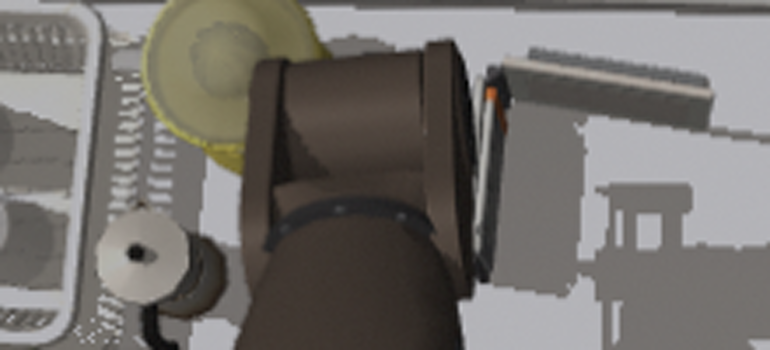

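The wing is folded flat on the middle panel (orange end at (492,95)) and the middle panel still stands open. The tool is beside its outer face, and the moka pot and press are clear.

```bash
python3 - <<'E'
import numpy as np
P=np.array([628.6,85.4]);s=np.array([498.5,129]);y0=89.5
for b in list(range(84,0,-4))+[2,0,-2]:
    w=np.radians(-7.8-b);x=np.array([np.cos(w),np.sin(w)]);y=np.array([-np.sin(w),np.cos(w)])
    q=P-130*y-23.5*x; print(b,q.round(),((q-s)/400).round(3),round((-7.8-b+180-y0-(0))/180,3))
E
```

```text
84 [499. 113.] [ 0.002 -0.04 ] -0.007
80 [498. 104.] [-0.002 -0.063] 0.015
76 [497.  95.] [-0.004 -0.086] 0.037
72 [496.  86.] [-0.005 -0.109] 0.059
68 [497.  76.] [-0.004 -0.132] 0.082
64 [498.  67.] [-0.002 -0.155] 0.104
60 [499.  58.] [ 0.002 -0.177] 0.126
56 [502.  49.] [ 0.008 -0.2  ] 0.148
52 [504.  40.] [ 0.015 -0.222] 0.171
48 [508.  32.] [ 0.023 -0.243] 0.193
44 [512.  23.] [ 0.034 -0.264] 0.215
40 [517.  15.] [ 0.045 -0.284] 0.237
36 [522.   8.] [ 0.058 -0.303] 0.259
32 [527.   1.] [ 0.072 -0.321] 0.282
28 [533.  -6.] [ 0.087 -0.338] 0.304
24 [540. -13.] [ 0.104 -0.354] 0.326
20 [547. -19.] [ 0.122 -0.369] 0.348
16 [555. -24.] [ 0.14  -0.383] 0.371
12 [562. -29.] [ 0.16  -0.395] 0.393
8 [571. -33.] [ 0.18  -0.406] 0.415
4 [579. -37.] [ 0.201 -0.415] 0.437
2 [583. -39.] [ 0.212 -0.419] 0.448
0 [588. -40.] [ 0.223 -0.423] 0.459
-2 [592. -42.] [ 0.234 -0.426] 0.471
```

Call:
servo_tool(moves=[0, 0, -0.1, 0, 0, 0, 0, -0.2, 0, 0, 0, 0, -0.3, 0, 0, 0, 0, -0.3, 0, 0])

```text
t: 5.68
eef_pos: [496.2, 127.0, 88.7]
tcp_rot: [-3.132, 0.001, 1.559]
ft_force: [-1.0, 0.2, -0.1]
opening: 0.004
grip_force: 0.0
```

Call:
servo_tool(moves=[0.002, -0.04, 0, -0.004, 0, -0.002, -0.063, 0, 0.015, 0, -0.004, -0.086, 0, 0.037, 0, -0.005, -0.109, 0, 0.059, 0, -0.004, -0.132, 0, 0.082, 0, -0.002, -0.155, 0, 0.104, 0, 0.002, -0.177, 0, 0.126, 0, 0.008, -0.2, 0, 0.148, 0, 0.015, -0.222, 0, 0.171, 0, 0.023, -0.243, 0, 0.193, 0, 0.034, -0.264, 0, 0.215, 0, 0.034, -0.264, 0, 0.215, 0])

```text
t: 6.68
eef_pos: [513.3, 21.2, 96.2]
tcp_rot: [3.141, 0.001, 2.237]
ft_force: [-0.3, -0.4, 0.2]
opening: 0.002
grip_force: 0.0
```

```bash
python3 - <<'E'
from h import *
s=state();print(s["eef_pos"],s["tcp_rot"][2],s["ft_force"])
E
```

```text
[513.31982955  21.19753947  96.19034469] 2.2369908671961376 [-0.30852081 -0.42682851  0.21411946]
```

Call:
servo_tool(moves=[0.011, -0.02, 0, 0.022, 0, 0.024, -0.039, 0, 0.044, 0, 0.038, -0.057, 0, 0.067, 0, 0.053, -0.074, 0, 0.089, 0, 0.07, -0.09, 0, 0.111, 0, 0.088, -0.105, 0, 0.133, 0, 0.106, -0.119, 0, 0.156, 0, 0.126, -0.131, 0, 0.178, 0, 0.146, -0.142, 0, 0.2, 0, 0.157, -0.147, 0, 0.211, 0, 0.165, -0.15, 0, 0.222, 0, 0.165, -0.15, 0, 0.222, 0])

```text
t: 7.68
eef_pos: [578.8, -37.7, 95.8]
tcp_rot: [-3.142, 0.001, 2.932]
ft_force: [-0.3, 0.8, -0.1]
opening: 0.003
grip_force: 0.0
```

```bash
python3 - <<'E'
from h import *
s=state();print(s["eef_pos"],s["tcp_rot"][2],s["ft_force"])
p,W=cloud("side")
cv2.imwrite("pics/s3.png",cv2.resize(p[130:250,210:350],None,fx=4.2,fy=4.2,interpolation=cv2.INTER_CUBIC))
E
```

```text
[578.78696476 -37.73041338  95.8127868 ] 2.931811926338991 [-0.27076757  0.80626032 -0.13133013]
```

View pics/s3.png

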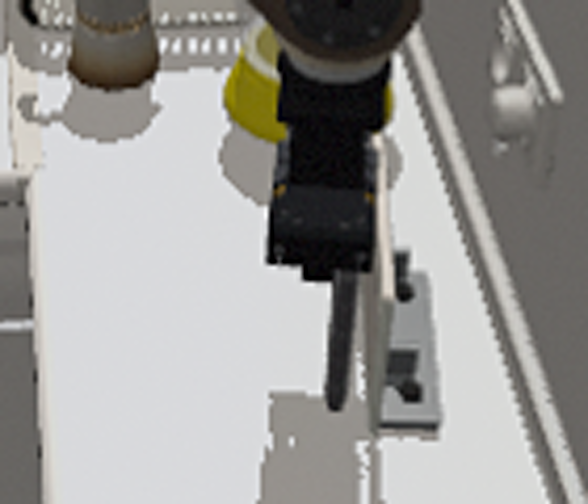

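The middle panel is nearly parallel to the back panel, with its free end at (340,370) and a gap left. The force is about zero, so it is not home yet. I'll press in gently.

Call:
servo_tool(moves=[0.005, -0.001, 0, 0.004, 0, 0.01, -0.001, 0, 0.008, 0, 0.015, -0.002, 0, 0.012, 0, 0.015, -0.002, 0, 0.012, 0])

```text
t: 8.07
eef_pos: [584.5, -37.8, 94.9]
tcp_rot: [3.141, 0.0, 2.972]
ft_force: [-1.5, -0.5, 0.6]
opening: 0.004
grip_force: 0.4
```

Call:
servo_tool(moves=[0.005, -0.001, 0, 0.006, 0, 0.01, -0.001, 0, 0.012, 0, 0.01, -0.001, 0, 0.012, 0])

```text
t: 8.32
eef_pos: [588.4, -38.2, 94.6]
tcp_rot: [3.142, -0.0, 3.011]
ft_force: [-1.5, -0.6, 1.0]
opening: 0.004
grip_force: 0.6
```

Call:
servo_tool(moves=[0.004, -0.001, 0, 0, 0, 0.008, -0.001, 0, 0, 0, 0.008, -0.001, 0, 0, 0])

```text
t: 8.57
eef_pos: [588.4, -38.2, 94.6]
tcp_rot: [3.142, -0.007, 3.009]
ft_force: [-18.9, -1.1, 12.2]
opening: 0.003
grip_force: 9.2
```

That was the stop: 19 N and no further travel. Backing off now.

Call:
servo_tool(moves=[-0.01, 0.001, 0, 0, 0, -0.05, 0.005, 0, 0, 0, -0.12, 0.01, 0, 0, 0, -0.15, 0.01, 0.1, 0, 0, -0.2, 0.01, 0.2, 0, 0, -0.25, 0.2, 0.3, 0, 0, -0.25, 0.3, 0.35, 0, 0, -0.25, 0.4, 0.35, 0, 0, -0.25, 0.5, 0.35, 0, 0, -0.25, 0.5, 0.35, 0, 0, -0.25, 0.5, 0.35, 0, 0])

```text
t: 9.48
eef_pos: [491.4, 167.0, 236.2]
tcp_rot: [3.139, 0.003, 3.013]
ft_force: [0.4, 0.5, -0.9]
opening: 0.005
grip_force: 0.0
```

```bash
python3 - <<'E'
from h import *
s=state();print(s["t"],s["eef_pos"],s["ft_force"],s["qvel"].round(3))
p,W=cloud("side");t,V=cloud("top")
m=np.zeros((384,512),bool);m[120:220,205:300]=1
m&=(V[...,2]>120)&(V[...,2]<146)
q=V[m];q=q[(q[:,1]>-120)&(q[:,1]<110)]
for a in range(-110,100,20):
    k=q[(q[:,1]>=a)&(q[:,1]<a+20)];print(a,len(k),(k[:,0].min().round(),k[:,0].max().round()) if len(k) else "")
cv2.imwrite("pics/f.png",np.hstack([cv2.resize(t[120:220,190:290],(400,400),interpolation=cv2.INTER_CUBIC),cv2.resize(p[140:260,230:350],(400,400),interpolation=cv2.INTER_CUBIC)]))
E
```

```text
9.4833 [491.41960076 167.03561337 236.15524442] [ 0.41658626  0.47316279 -0.87751792] [-0.05   0.011  0.021 -0.028 -0.017 -0.077]
-110 21 (np.float64(612.0), np.float64(622.0))
-90 48 (np.float64(595.0), np.float64(624.0))
-70 61 (np.float64(597.0), np.float64(626.0))
-50 70 (np.float64(598.0), np.float64(629.0))
-30 62 (np.float64(602.0), np.float64(632.0))
-10 67 (np.float64(605.0), np.float64(634.0))
10 68 (np.float64(607.0), np.float64(638.0))
30 59 (np.float64(611.0), np.float64(642.0))
50 70 (np.float64(614.0), np.float64(643.0))
70 33 (np.float64(615.0), np.float64(643.0))
90 0
```

View pics/f.png

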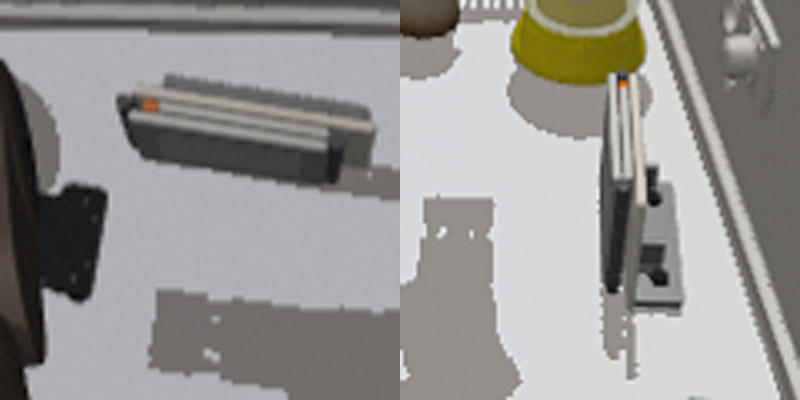

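The three panels lie flat and parallel in both views: top (120–375, 85–180), side (600–645, 75–300). The arm is clear of everything.

```bash
python3 -c "
from cell import *
print(job_done())"
```

```text
the job is handed in; nothing more can be done
None
```

The splash guard is folded: wing flat on the middle panel first, then both flat against the back panel (peak force seen 19 N); no bystander was touched as far as I saw, and I handed the job in about 9.5 s in, with no verdict returned.

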